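# Line up the sample jars by height

### The job

Line the four brown sample jars up in order of height on the four round marks of the strip, one jar upright in the middle of each mark: the tallest on the end mark nearest the red pipette-tip box, then each next shorter one, down to the shortest on the far end mark. Do not tip any jar over, let go of them all, and leave the tip box and the well plate where they are.

Things in the scene. Friction and masses are not known exactly. Their poses are not given: they have to be found in the camera images.
- jar_60: the shortest of four straight-sided brown glass sample jars with a white screw cap (grey disc on top) and a white paper band: upright round cylinder 60 mm high over the cap, 42 mm in diameter all the way up (cap included), about 100 g. Origin: centre of its underside; z up its axis. It may be gripped anywhere on its side; it stands loose on the bench near the robot.
- jar_80: the second shortest of four straight-sided brown glass sample jars with a white screw cap (grey disc on top) and a white paper band: upright round cylinder 80 mm high over the cap, 50 mm in diameter all the way up (cap included), about 170 g. Origin: centre of its underside; z up its axis. It may be gripped anywhere on its side; it stands loose on the bench near the robot.
- jar_100: the second tallest of four straight-sided brown glass sample jars with a white screw cap (grey disc on top) and a white paper band: upright round cylinder 100 mm high over the cap, 44 mm in diameter all the way up (cap included), about 180 g. Origin: centre of its underside; z up its axis. It may be gripped anywhere on its side; it stands loose on the bench near the robot.
- jar_120: the tallest of four straight-sided brown glass sample jars with a white screw cap (grey disc on top) and a white paper band: upright round cylinder 120 mm high over the cap, 48 mm in diameter all the way up (cap included), about 240 g. Origin: centre of its underside; z up its axis. It may be gripped anywhere on its side; it stands loose on the bench near the robot.
- mark_a: the end mark at the +y end of a straight row of four fixed round black rubber marks (order a, b, c, d), 64 mm across, 3 mm thick, 80 mm between centres, on a fixed grey strip 330 x 80 x 6 mm on the bench. Origin: centre of the mark's underside, 6 mm above the bench; a jar stands 3 mm above this origin. y axis along the row from d towards a; x axis across the strip, away from the robot.
- mark_b: the mark next to mark_a of a straight row of four fixed round black rubber marks (order a, b, c, d), 64 mm across, 3 mm thick, 80 mm between centres, on a fixed grey strip 330 x 80 x 6 mm on the bench. Origin: centre of the mark's underside, 6 mm above the bench; a jar stands 3 mm above this origin. y axis along the row from d towards a; x axis across the strip, away from the robot.
- mark_c: the mark next to mark_d of a straight row of four fixed round black rubber marks (order a, b, c, d), 64 mm across, 3 mm thick, 80 mm between centres, on a fixed grey strip 330 x 80 x 6 mm on the bench. Origin: centre of the mark's underside, 6 mm above the bench; a jar stands 3 mm above this origin. y axis along the row from d towards a; x axis across the strip, away from the robot.
- mark_d: the end mark at the -y end of a straight row of four fixed round black rubber marks (order a, b, c, d), 64 mm across, 3 mm thick, 80 mm between centres, on a fixed grey strip 330 x 80 x 6 mm on the bench. Origin: centre of the mark's underside, 6 mm above the bench; a jar stands 3 mm above this origin. y axis along the row from d towards a; x axis across the strip, away from the robot.
- tip_box: loose red pipette-tip box with a white tray of tips in its top, 122 x 82 mm and 54 mm high, about 350 g, standing on the bench beyond one end of the row (which end differs from start to start). Origin: centre of its underside; x along its long side. It says which end of the row is the tall end; it is not to be moved.
- well_plate: loose flat clear and white well plate, 128 x 86 mm and 15 mm high, about 250 g, lying on the bench beyond the other end of the row. Origin: centre of its underside; x along its long side. Not to be moved.

How it is judged (in metres and radians):
At the end, for the whole second after the job is handed in: each jar stands released, upright (within 0.1 rad) and at rest on its mark with its centre within 12 mm of the mark's centre: tallest on the end mark nearest the tip box, then 100 mm, 80 mm and 60 mm jars in order along the row (((y of tip_box in the frame of mark_a above 0 m and horizontal distance between jar_60 and mark_d below 0.012 m and horizontal distance between jar_80 and mark_c below 0.012 m and horizontal distance between jar_100 and mark_b below 0.012 m and horizontal distance between jar_120 and mark_a below 0.012 m) or (y of tip_box in the frame of mark_a below 0 m and horizontal distance between jar_60 and mark_a below 0.012 m and horizontal distance between jar_80 and mark_b below 0.012 m and horizontal distance between jar_100 and mark_c below 0.012 m and horizontal distance between jar_120 and mark_d below 0.012 m)) and angle between each of jar_60, jar_80, jar_100, jar_120's own z axis and vertical below 0.1 rad and z of jar_60 in the frame of mark_a between 0 and 0.007 m and linear speed of each of jar_60, jar_80, jar_100, jar_120 below 0.02 m/s and angular speed of each of jar_60, jar_80, jar_100, jar_120 below 0.2 rad/s and z of jar_80 in the frame of mark_a between 0 and 0.007 m and z of jar_100 in the frame of mark_a between 0 and 0.007 m and z of jar_120 in the frame of mark_a between 0 and 0.007 m); the robot touches nothing.
It fails at once if the tip box is pushed more than 20 mm from its place (distance of tip_box from where it was at the start of the episode above 0.02 m).
It fails at once if the well plate is pushed more than 20 mm from its place (distance of well_plate from where it was at the start of the episode above 0.02 m).
It fails at once if a jar is tipped over (angle between any of jar_60, jar_80, jar_100, jar_120's own z axis and vertical above 0.7 rad).
It also fails if it takes over 90 s, if anything falls off the work surface, if the arm or the gripper's body presses on something with over 40 N, if the wrist force passes 120 N, or if a joint passes its speed limit or range.

### The arm

A 6-joint arm with a two-finger parallel gripper is mounted at the origin on the work surface. World frame = base frame: x ahead of the robot, y to its left, z up, the work surface at z = 0. Lengths are in mm, angles in rad, forces in N, time in s.
With the tool pointing down it reaches from about 350 to 975 mm from the base axis. Payload 7.1 kg.
Tool frame: the origin (TCP) lies midway between the tips of the shut fingers; the grasp point (between the pads) lies 19 mm behind it; z points along the fingers, y is the line along which they close (so a half turn about z gives the same grasp; the last joint's range is limited). The gripper opens to 88 mm and grips with 3 to 60 N. Pads are 20 mm wide; open, the fingers measure 115 mm over their backs; the gripper's body (75 mm by 178 mm) begins 61 mm behind the grasp point.
Start: joints at [1.27, 0.423, 1.63, -0, 1.089, -0.019], TCP at [173.771, 600.34, 222.675] pointing down, gripper open.
Joint ranges: [-3, 3], [-0.9, 2.11], [0.09, 2.58], [-1.31, 4.45], [0.11, 2.69], [-2.54, 2.54]. Speed limits (rad/s): [2.39, 2.39, 3.01, 3.14, 3.14, 3.14].

### API

Orientations are given as a rotation vector (axis times angle).
In Python, from workcell import status, eyes, ticket gives the robot as it stands.
- The arm moves only by the shell command python3 -m jog FILE [OPENING], which reads ROWS from the file FILE. ROWS is a JSON list of rows, 1 to 5 of them, each an object with the fields xyz (a list: dx, dy, dz in a scale on which 1.0 is 0.2 m), turn_vec (a list: a rotation vector rx, ry, rz in shares of 2 pi rad (1.0 is 2 pi rad)); a field left out counts as zero; each row shifts and turns the commanded pose from where the row before left it, along the tool's axes as they then stand; what a row does not reach is not made up. A row lasts 1/12 s, in which the tool goes at most 41.7 mm and 0.125 rad, less where a joint would pass 70% of its speed; a pose out of reach is approached as far as the arm can. OPENING is the finger opening in mm, set as the command begins (- or left out keeps the last). The fingers move at their own pace and stop on an object; the grip force is fixed at half the most. Time passes only in rows, so rows that do not move let the fingers close. It prints the time, the measured TCP pose, the force, the opening and the grip force at its end. A shift or turn number past 1, either way, is cut back to 1. Input that does not fit is refused with a message, and nothing moves.
- status.get_obs(): the state, without advancing time (a new reading comes with each control period).
- eyes.get_image(name): name is "side" or "top"; returns a dict with "img" (400x640x3 uint8, red, green, blue), "range_z" (400x640 float32, mm along the optical axis (not along the pixel's ray), 0 where there is no reading), "fx", "fy", "cx", "cy" (pixels), "R" (3x3) and "t" (3): a world point X has camera coordinates R X + t. Camera axes: x right, y down, z forward; pixel columns grow to the right and rows downward; lengths in mm; the calibration is good to about 2 mm. A picture is of the moment at which its call begins.
- ticket.close_job(): hands the job in; it is judged then, once.
The state is a dict: "t": time; "qpos": joint angles; "qvel": joint speeds; "joint_torque": joint torques, N m; "ee_pos": TCP position; "orientation": TCP orientation; "ft_force": force on the tool from outside, world axes, zero at the start; "moment": the same for the moment, N m; "width": finger opening in mm; "grasp_force": force on a finger pad.
Only numpy, scipy, OpenCV 4.12 (cv2) and the standard library are available. Lean on these libraries where they do the work, as an engineer would, in place of code of your own. Each camera call takes 0.05 s, during which the arm holds its last target. There are 200 camera calls.

## Working session

There is one attempt and no reset: what is moved stays moved. The work goes in short steps, Python scripts to look and compute and a shell command to move; the robot and the scene stay as the last step left them, time stands still between calls to the robot, and variables do not carry over. Pictures are saved under pics/ and viewed, at most 14 in all, crops included, and the job is handed in when it is done.

```bash
mkdir -p pics; ls; python3 - <<'E'
from workcell import status, eyes
import cv2,numpy as np
o=status.get_obs(); print(o)
for n in("top","side"):
    d=eyes.get_image(n); cv2.imwrite(f"pics/{n}0.png",d["img"][:,:,::-1]); np.savez(f"{n}0.npz",**d)
    print(n,d["fx"],d["cx"],d["cy"],d["R"],d["t"])
E
```

```text
pics
{'t': 0.0, 'qpos': array([ 1.27000038e+00,  4.23807094e-01,  1.63070711e+00, -9.42369032e-06,
        1.08859798e+00, -1.90023843e-02]), 'qvel': array([-0.00019426,  0.00069423,  0.00048722,  0.00034482,  0.0014093 ,
       -0.00089069]), 'joint_torque': array([ 4.40303207e-03, -5.44618857e+01, -2.73676014e+01,  6.45038788e-02,
        2.28476065e-02, -1.22327438e-04]), 'ee_pos': array([173.61071647, 599.8139386 , 221.91604815]), 'orientation': array([-4.41137451e-01, -3.11022962e+00,  2.35833844e-03]), 'ft_force': array([-0.83933968,  0.74798867, -0.14096799]), 'moment': array([ 0.02848465,  0.01410302, -0.01822297]), 'grasp_force': 0.0, 'width': 87.9623795177282}
top 504.361397553448 312.3473096342689 201.76042770808414 [[-2.15014071e-02 -9.99768818e-01 -2.48768202e-05]
 [-9.98011747e-01  2.14650934e-02 -5.92604644e-02]
 [ 5.92472984e-02 -1.24935601e-03 -9.98242554e-01]] [  27.87551829  547.17091785 1236.2145677 ]
side 517.6946801246539 313.3813808653524 196.13672595714976 [[ 0.85730917 -0.5147678  -0.00592456]
 [-0.3827219  -0.62961477 -0.67609851]
 [ 0.34430355  0.5818929  -0.73678742]] [-468.65436899  223.27010799 1219.6916162 ]
```

View pics/top0.png

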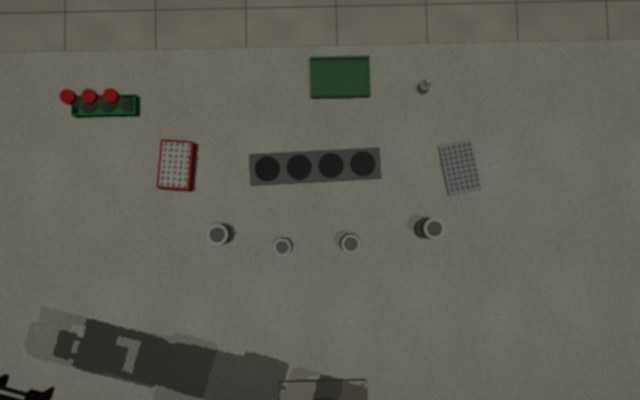

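View pics/side0.png

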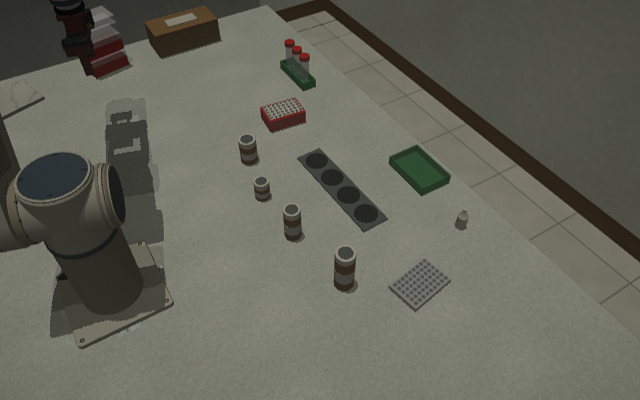

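Top view: red tip box at (177,165), on the +y side, so mark_a (267,168) takes the tallest jar. The other marks are at (299,167), (331,165) and (363,163). The jar tops are at (218,234), (283,247), (350,243) and (432,228), and the side view suggests 80, 60, 100 and 120 mm. Next I measure them.

```bash
cat > h.py <<'E'
import cv2,numpy as np
def ray(d,u,v,z):
    c=-d["R"].T@d["t"]; r=d["R"].T@np.array([(u-d["cx"])/d["fx"],(v-d["cy"])/d["fy"],1.])
    return c+r*(z-c[2])/r[2]
def cloud(d):
    v,u=np.mgrid[0:400,0:640]; Z=d["range_z"]
    P=np.stack([(u-d["cx"])/d["fx"]*Z,(v-d["cy"])/d["fy"]*Z,Z],-1)-d["t"]
    return P@d["R"]   # R^T p
def jars(d,lims):
    """lims: u0,u1,v0,v1 boxes; disc of points near the top height"""
    P=cloud(d); out=[]
    for u0,u1,v0,v1 in lims:
        p=P[v0:v1,u0:u1]; h=p[...,2]; top=np.percentile(h[h>30],75) if (h>30).any() else 0
        m=((h>top-12)&(h<top+12)).astype(np.uint8)
        c=max(cv2.findContours(m,cv2.RETR_EXTERNAL,cv2.CHAIN_APPROX_NONE)[0],key=cv2.contourArea)
        (a,b),r=cv2.minEnclosingCircle(c); M=cv2.moments(m,True)
        a,b=M["m10"]/M["m00"]+u0,M["m01"]/M["m00"]+v0
        hh=h[m>0].mean(); q=ray(d,a,b,hh)
        out.append((round(a,1),round(b,1),round(hh,1),q[:2].round(1),"D",round(2*np.sqrt(m.sum()/np.pi)*np.median(d["range_z"][v0:v1,u0:u1][m>0])/d["fx"],1)))
    return out
E
python3 - <<'E'
from h import *
d=dict(np.load("top0.npz"))
for j in jars(d,[(200,245,212,256),(265,305,230,265),(333,372,225,262),(405,455,205,250)]): print(j)
g=cv2.cvtColor(d["img"],cv2.COLOR_RGB2GRAY)
m=(g<45).astype(np.uint8); m[:130]=0;m[200:]=0;m[:,:245]=0;m[:,390:]=0
cs=[]
for c in cv2.findContours(m,cv2.RETR_EXTERNAL,cv2.CHAIN_APPROX_NONE)[0]:
    if cv2.contourArea(c)>200:
        (u,v),(w,h),_=cv2.fitEllipse(c); q=ray(d,u,v,9); cs.append(q[:2]); print("mark",round(u,1),round(v,1),round(w*1.22*2),q.round(1),w,h)
cs=np.array(cs); cs=cs[np.argsort(cs[:,1])];print(np.linalg.norm(np.diff(cs,axis=0),axis=1))
P=cloud(d); 
for b in [(150,205,130,200),(435,490,130,200)]:
    p=P[b[2]:b[3],b[0]:b[1]].reshape(-1,3); p=p[p[:,2]>8]; print("box",p.min(0),p.max(0))
s=dict(np.load("side0.npz"))
for j in jars(s,[(235,262,130,168),(250,273,174,202),(280,304,202,244),(330,360,242,295)]): print(j)
E
```

```text
(217.2, 233.9, np.float64(80.8), array([473., 241.]), 'D', np.float64(50.2))
(282.0, 246.5, np.float64(60.5), array([439.8,  90.8]), 'D', np.float64(41.7))
(350.4, 243.3, np.float64(100.1), array([444.9, -69.5]), 'D', np.float64(43.8))
(433.6, 227.8, np.float64(119.6), array([ 476.3, -257.8]), 'D', np.float64(48.7))
mark 266.9 168.3 60 [634.5 128.2   9. ] 24.47507095336914 24.6197452545166
mark 298.7 166.8 59 [636.6  48.5   9. ] 24.29087257385254 24.699718475341797
mark 330.5 165.0 59 [639.4 -31.3   9. ] 24.22193717956543 24.745981216430664
mark 362.3 163.3 59 [ 642.1 -111.2    9. ] 24.261865615844727 24.50312614440918
[79.90796038 79.87834871 79.72666403]
box [473.4399931   17.66847122   8.0244523 ] [ 707.95785758  394.23655283 1266.46828358]
box [ 473.4399931  -408.63141702    8.00732505] [ 714.53094543   17.66847122 1266.46828358]
(246.5, 140.6, np.float64(77.7), array([468.4, 235.4]), 'D', np.float64(46.4))
(260.7, 182.4, np.float64(58.1), array([435.2,  85.6]), 'D', np.float64(40.6))
(291.4, 211.0, np.float64(97.5), array([440.3, -74.9]), 'D', np.float64(43.2))
(345.1, 254.6, np.float64(118.0), array([ 471.1, -263.2]), 'D', np.float64(46.5))
```

Heights, diameters and the 80 mm mark spacing all agree with the given sizes. I'll turn the tool so that the fingers close along world x; after that, tool x = world +y, tool y = world +x and tool z = down.

The manual's scale: shifts go in shares of 0.2 m and turns go in shares of 2 pi rad. Converting my numbers, 0.125 rad / 6.2832 = 0.0199.

```bash
echo '[{"turn_vec": [0,0,0.0199]},{"turn_vec": [0,0,0.0199]},{"turn_vec": [0,0,0.0199]},{"turn_vec": [0,0,0.0199]},{"turn_vec": [0,0,0.0199]}]' > rows.txt && python3 -m jog rows.txt 88
echo '[{"turn_vec": [0,0,0.0199]},{"turn_vec": [0,0,0.0199]},{"turn_vec": [0,0,0.0199]},{"turn_vec": [0,0,0.0199]},{"turn_vec": [0,0,0.0199]}]' > rows.txt && python3 -m jog rows.txt
echo '[{"turn_vec": [0,0,0.0062]},{},{}]' > rows.txt && python3 -m jog rows.txt
python3 -c "
from workcell import status;o=status.get_obs();print(o['orientation'],o['ee_pos'],o['qpos'])"
```

```text
t: 0.52
ee_pos: [173.7, 600.1, 222.2]
orientation: [1.385, 2.82, -0.001]
ft_force: [-0.0, -0.3, 0.5]
width: 88.0
grasp_force: 0.0
t: 0.93
ee_pos: [173.7, 600.0, 222.2]
orientation: [2.184, 2.257, -0.001]
ft_force: [-0.0, -0.7, 0.4]
width: 87.7
grasp_force: 0.0
t: 1.18
ee_pos: [173.7, 600.1, 222.4]
orientation: [2.219, 2.223, -0.001]
ft_force: [-0.2, -0.2, 0.0]
width: 88.0
grasp_force: 0.0
[ 2.21935762e+00  2.22310647e+00 -8.35727862e-04] [173.7108878  600.13620589 222.36978714] [ 1.27000268e+00  4.23393323e-01  1.63021009e+00 -1.53648301e-05
  1.08859745e+00  1.26832208e+00]
```

Scaled: 30 mm / 200 = 0.15, -28 mm / 200 = -0.14.

```bash
echo '[{"xyz": [-0.14,0.15,0]},{"xyz": [-0.14,0.15,0]},{"xyz": [-0.14,0.15,0]},{"xyz": [-0.14,0.15,0]},{"xyz": [-0.14,0.15,0]}]' > rows.txt && python3 -m jog rows.txt | sed -n 2p
echo '[{"xyz": [-0.14,0.15,0]},{"xyz": [-0.14,0.15,0]},{"xyz": [-0.14,0.15,0]},{"xyz": [-0.14,0.15,0]},{"xyz": [-0.14,0.15,0]}]' > rows.txt && python3 -m jog rows.txt| sed -n 2p
echo '[{"xyz": [-0.2,0,0]},{"xyz": [-0.2,0,0]},{"xyz": [-0.2,0,0]},{"xyz": [-0.2,0,0]},{"xyz": [-0.2,0,0]}]' > rows.txt && python3 -m jog rows.txt| sed -n 2p
echo '[{"xyz": [-0.2,0,0]},{"xyz": [-0.2,0,0]},{"xyz": [-0.2,0,0]},{"xyz": [-0.2,0,0]},{"xyz": [-0.2,0,0]}]' > rows.txt && python3 -m jog rows.txt| sed -n 2p
echo '[{"xyz": [-0.2,0,0]},{"xyz": [-0.2,0,0]},{"xyz": [-0.2,0,0]},{"xyz": [-0.19,0,0]},{"xyz": [-0.1,0.01,0]}]' > rows.txt && python3 -m jog rows.txt| sed -n 2p
echo '[{},{},{}]' > rows.txt && python3 -m jog rows.txt| head -3
```

```text
ee_pos: [324.7, 458.9, 222.6]
ee_pos: [474.9, 318.7, 222.8]
ee_pos: [473.4, 118.5, 222.7]
ee_pos: [473.4, -81.6, 222.9]
ee_pos: [475.4, -261.4, 222.8]
t: 3.52
ee_pos: [475.3, -256.8, 222.3]
orientation: [-2.22, -2.221, 0.0]
```

Scaled: 40 mm / 200 = 0.2, 30 mm / 200 = 0.15.

```bash
echo '[{"xyz": [-0.005,0.005,0.2]},{"xyz": [0,0,0.2]},{"xyz": [0,0,0.2]},{"xyz": [0,0,0.15]},{"xyz": [0,0,0.05]}]' > rows.txt && python3 -m jog rows.txt | sed -n 2,4p
echo '[{},{},{}]' > rows.txt && python3 -m jog rows.txt
echo '[{},{},{},{},{}]' > rows.txt && python3 -m jog rows.txt 20
echo '[{},{},{}]' > rows.txt && python3 -m jog rows.txt
```

```text
ee_pos: [474.2, -255.5, 58.8]
orientation: [-2.214, -2.219, 0.003]
ft_force: [-0.8, 0.6, -0.1]
t: 4.18
ee_pos: [478.2, -258.9, 64.6]
orientation: [2.218, 2.221, 0.001]
ft_force: [-0.2, 0.9, 0.9]
width: 88.0
grasp_force: 0.0
t: 4.6
ee_pos: [476.9, -258.8, 63.2]
orientation: [2.221, 2.221, 0.0]
ft_force: [-0.1, -0.4, -0.4]
width: 57.7
grasp_force: 0.0
t: 4.85
ee_pos: [476.4, -258.6, 62.7]
orientation: [-2.221, -2.221, 0.001]
ft_force: [-3.1, 0.8, 4.1]
width: 47.9
grasp_force: 30.0
```

Scaled: -25 mm / 200 = -0.125, -15 mm / 200 = -0.075.

```bash
echo '[{"xyz": [0,0,-0.075]},{"xyz": [0,0,-0.125]},{"xyz": [0,0,-0.075]},{"xyz": [0,0,-0.025]},{"xyz": [0.075,0.03,0]}]' > rows.txt && python3 -m jog rows.txt | sed -n 2,6p
echo '[{"xyz": [0.15,0.06,0]},{"xyz": [0.15,0.06,0]},{"xyz": [0.15,0.06,0]},{"xyz": [0.15,0.06,0]},{"xyz": [0.15,0.06,0]}]' > rows.txt && python3 -m jog rows.txt | sed -n 2p
echo '[{"xyz": [0.15,0.06,0]},{"xyz": [0.15,0.06,0]},{"xyz": [0.15,0.06,0]},{"xyz": [0.15,0.06,0]},{"xyz": [0.15,0.06,0]}]' > rows.txt && python3 -m jog rows.txt | sed -n 2p
echo '[{"xyz": [0.15,0.06,0]},{"xyz": [0.125,0.06,0]},{"xyz": [0.06,0.025,0]},{"xyz": [0.025,0.015,0]},{}]' > rows.txt && python3 -m jog rows.txt | sed -n 2p
echo '[{},{},{}]' > rows.txt && python3 -m jog rows.txt
```

```text
ee_pos: [483.2, -245.5, 123.7]
orientation: [2.221, 2.217, 0.001]
ft_force: [-1.7, -0.0, -3.9]
width: 47.7
grasp_force: 30.0
ee_pos: [542.6, -92.1, 121.7]
ee_pos: [602.4, 58.0, 121.4]
ee_pos: [634.5, 128.9, 121.7]
t: 6.77
ee_pos: [634.2, 126.9, 122.5]
orientation: [-2.223, -2.22, 0.001]
ft_force: [-0.1, 0.4, -3.4]
width: 47.8
grasp_force: 30.0
```

Scaled: 15 mm / 200 = 0.075, 10 mm / 200 = 0.05.

```bash
echo '[{"xyz": [0.005,0,0.075]},{"xyz": [0,0,0.075]},{"xyz": [0,0,0.05]},{"xyz": [0,0,0.025]},{"xyz": [0,0,0.015]}]' > rows.txt && python3 -m jog rows.txt | sed -n 2p
echo '[{"xyz": [0,0,0.01]},{},{}]' > rows.txt && python3 -m jog rows.txt
python3 -c "
from h import *;from workcell import eyes
d=eyes.get_image('side');cv2.imwrite('pics/p1.png',cv2.resize(d['img'][100:300,200:440,::-1],None,fx=3,fy=3)[:600,:720])"
```

```text
ee_pos: [634.3, 128.7, 73.9]
t: 7.43
ee_pos: [635.1, 129.3, 73.2]
orientation: [2.221, 2.221, 0.001]
ft_force: [-0.1, -0.6, -2.6]
width: 47.9
grasp_force: 30.0
```

View pics/p1.png

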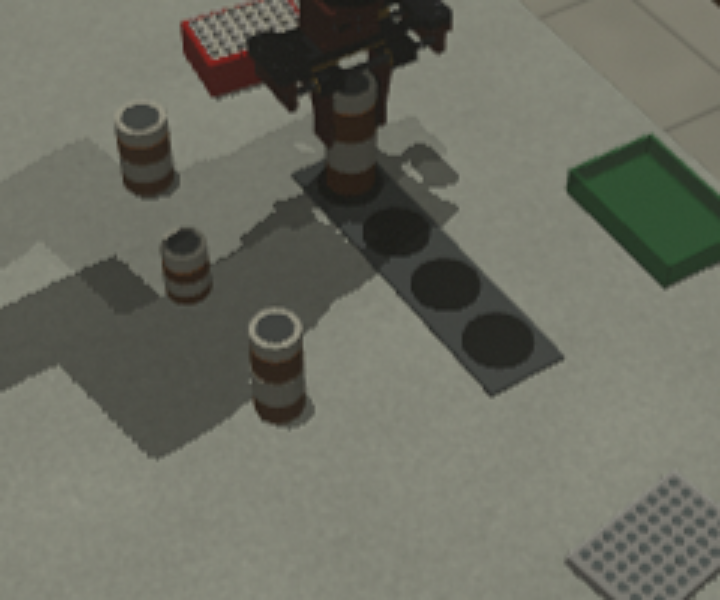

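The crop shows the tall jar upright over mark_a, with its base at crop (350,185). It is about 1 mm above the mark, so I lower it slightly, release and rise.

Scaled: 1.5 mm / 200 = 0.0075.

```bash
echo '[{"xyz": [0,0,0.0075]},{},{}]' > rows.txt && python3 -m jog rows.txt | sed -n 2,6p
echo '[{},{},{},{},{}]' > rows.txt && python3 -m jog rows.txt 88
echo '[{"xyz": [0,0,-0.075]},{"xyz": [0,0,-0.15]},{"xyz": [0,0,-0.2]},{"xyz": [0,0,-0.175]},{"xyz": [0,0,-0.05]}]' > rows.txt && python3 -m jog rows.txt | sed -n 2p
echo '[{"xyz": [-0.15,-0.145,0]},{"xyz": [-0.15,-0.145,0]},{"xyz": [-0.15,-0.145,0]},{"xyz": [-0.15,-0.145,0]},{"xyz": [-0.15,-0.145,0]}]' > rows.txt && python3 -m jog rows.txt | sed -n 2p
echo '[{"xyz": [-0.15,-0.145,0]},{"xyz": [-0.095,-0.09,0]},{},{},{}]' > rows.txt && python3 -m jog rows.txt | sed -n 2p
```

```text
ee_pos: [635.3, 129.5, 71.8]
orientation: [2.221, 2.221, 0.002]
ft_force: [0.5, 0.3, 0.8]
width: 47.5
grasp_force: 30.0
t: 8.15
ee_pos: [634.8, 129.3, 71.2]
orientation: [2.221, 2.221, 0.0]
ft_force: [0.7, -0.0, -0.2]
width: 77.7
grasp_force: 0.0
ee_pos: [637.6, 129.9, 207.2]
ee_pos: [488.1, -21.4, 200.7]
ee_pos: [443.6, -69.4, 201.3]
```

Scaled: 40 mm / 200 = 0.2, 35 mm / 200 = 0.175.

```bash
python3 - <<'E'
from h import *;from workcell import eyes
d=eyes.get_image("top")
print(jars(d,[(245,284,148,188)]))
E
echo '[{"xyz": [0,0.005,0.175]},{"xyz": [0,0,0.2]},{"xyz": [0,0,0.2]},{"xyz": [0,0,0.125]},{"xyz": [0,0,0.05]}]' > rows.txt && python3 -m jog rows.txt | sed -n 2,4p
echo '[{},{},{}]' > rows.txt && python3 -m jog rows.txt | sed -n 2p
echo '[{},{},{},{},{}]' > rows.txt && python3 -m jog rows.txt 20 | sed -n 2p
echo '[{},{},{}]' > rows.txt && python3 -m jog rows.txt
```

```text
[(262.0, 161.0, np.float64(129.7), array([636. , 128.5]), 'D', np.float64(48.0))]
ee_pos: [442.6, -68.2, 47.7]
orientation: [-2.216, -2.22, 0.005]
ft_force: [-0.6, -0.8, 0.0]
ee_pos: [445.5, -69.3, 52.4]
ee_pos: [444.3, -69.5, 51.7]
t: 10.78
ee_pos: [443.9, -69.4, 51.2]
orientation: [-2.221, -2.221, 0.0]
ft_force: [-0.8, -0.1, 2.4]
width: 43.5
grasp_force: 30.0
```

Scaled: -20 mm / 200 = -0.1, -15 mm / 200 = -0.075.

```bash
echo '[{"xyz": [0,0,-0.075]},{"xyz": [0,0,-0.1]},{"xyz": [0,0,-0.05]},{"xyz": [0,0,-0.025]},{"xyz": [0.035,0.06,0]}]' > rows.txt && python3 -m jog rows.txt | sed -n 2,6p
echo '[{"xyz": [0.075,0.125,0]},{"xyz": [0.075,0.125,0]},{"xyz": [0.075,0.125,0]},{"xyz": [0.075,0.125,0]},{"xyz": [0.075,0.125,0]}]' > rows.txt && python3 -m jog rows.txt | sed -n 2p
echo '[{"xyz": [0.075,0.125,0]},{"xyz": [0.06,0.1,0]},{"xyz": [0.035,0.05,0]},{"xyz": [0.01,0.005,0]},{}]' > rows.txt && python3 -m jog rows.txt | sed -n 2p
echo '[{},{},{}]' > rows.txt && python3 -m jog rows.txt
```

```text
ee_pos: [454.8, -62.7, 101.7]
orientation: [-2.222, -2.22, 0.001]
ft_force: [0.7, 0.0, -2.4]
width: 44.0
grasp_force: 30.0
ee_pos: [582.3, 14.1, 100.1]
ee_pos: [636.3, 49.1, 100.0]
t: 12.28
ee_pos: [636.0, 47.9, 101.1]
orientation: [-2.222, -2.22, 0.001]
ft_force: [-0.9, 0.1, -1.8]
width: 44.1
grasp_force: 30.0
```

Scaled: 12 mm / 200 = 0.06, 8 mm / 200 = 0.04.

```bash
echo '[{"xyz": [0,0.005,0.06]},{"xyz": [0,0,0.06]},{"xyz": [0,0,0.04]},{"xyz": [0,0,0.02]},{"xyz": [0,0,0.015]}]' > rows.txt && python3 -m jog rows.txt | sed -n 2p
echo '[{"xyz": [0,0,0.0075]},{},{},{"xyz": [0,0,0.0025]},{}]' > rows.txt && python3 -m jog rows.txt | sed -n 1,6p
echo '[{},{},{},{},{}]' > rows.txt && python3 -m jog rows.txt 88
echo '[{"xyz": [0,0,-0.075]},{"xyz": [0,0,-0.175]},{"xyz": [0,0,-0.2]},{"xyz": [0,0,-0.2]},{"xyz": [0,0,-0.05]}]' > rows.txt && python3 -m jog rows.txt | sed -n 2p
```

```text
ee_pos: [637.2, 48.5, 60.6]
t: 13.12
ee_pos: [638.3, 48.6, 60.3]
orientation: [2.221, 2.221, 0.001]
ft_force: [0.2, 0.6, -1.8]
width: 43.8
grasp_force: 30.0
t: 13.53
ee_pos: [638.1, 48.6, 60.3]
orientation: [2.221, 2.221, 0.0]
ft_force: [0.0, -0.5, -0.1]
width: 73.4
grasp_force: 0.0
ee_pos: [641.4, 48.8, 207.0]
```

Scaled: 29 mm / 200 = 0.145, -25 mm / 200 = -0.125.

```bash
echo '[{"xyz": [0.145,-0.125,0]},{"xyz": [0.145,-0.125,0]},{"xyz": [0.145,-0.125,0]},{"xyz": [0.145,-0.125,0]},{"xyz": [0.145,-0.125,0]}]' > rows.txt && python3 -m jog rows.txt | sed -n 2p
echo '[{"xyz": [0.145,-0.125,0]},{"xyz": [0.0925,-0.075,0]},{},{},{}]' > rows.txt && python3 -m jog rows.txt | sed -n 2p
echo '[{"xyz": [0,0,0.2]},{"xyz": [0,0,0.2]},{"xyz": [0,0,0.2]},{"xyz": [0,0,0.15]},{"xyz": [0,0,0.07]}]' > rows.txt && python3 -m jog rows.txt | sed -n 2p
echo '[{},{},{}]' > rows.txt && python3 -m jog rows.txt | sed -n 2p
echo '[{},{},{},{},{}]' > rows.txt && python3 -m jog rows.txt 20 | sed -n 2p
echo '[{},{},{}]' > rows.txt && python3 -m jog rows.txt
```

```text
ee_pos: [511.5, 194.4, 199.9]
ee_pos: [473.4, 240.9, 200.1]
ee_pos: [471.9, 238.7, 32.2]
ee_pos: [474.4, 240.8, 37.0]
ee_pos: [473.3, 241.3, 36.7]
t: 16.12
ee_pos: [472.9, 241.2, 36.4]
orientation: [-2.221, -2.221, 0.0]
ft_force: [-1.9, -0.7, 5.3]
width: 50.0
grasp_force: 30.0
```

Scaled: -30 mm / 200 = -0.15, -20 mm / 200 = -0.1.

```bash
echo '[{"xyz": [0,0,-0.1]},{"xyz": [0,0,-0.15]},{"xyz": [0,0,-0.15]},{"xyz": [0,0,-0.075]},{"xyz": [-0.075,0,-0.025]}]' > rows.txt && python3 -m jog rows.txt | sed -n 2,6p
echo '[{"xyz": [-0.15,0,0]},{"xyz": [-0.15,0,0]},{"xyz": [-0.15,0,0]},{"xyz": [-0.15,0,0]},{"xyz": [-0.15,0,0]}]' > rows.txt && python3 -m jog rows.txt | sed -n 2p
echo '[{"xyz": [-0.15,0,0]},{"xyz": [-0.15,0,0]},{"xyz": [-0.125,0,0]},{"xyz": [-0.075,0,0]},{"xyz": [-0.0375,0.05,0]}]' > rows.txt && python3 -m jog rows.txt | sed -n 2p
echo '[{"xyz": [0,0.125,0]},{"xyz": [0,0.15,0]},{"xyz": [0,0.15,0]},{"xyz": [0,0.15,0]},{"xyz": [0,0.125,0]}]' > rows.txt && python3 -m jog rows.txt | sed -n 2p
echo '[{"xyz": [0,0.06,0]},{"xyz": [0,0.02,0]},{},{},{}]' > rows.txt && python3 -m jog rows.txt
```

```text
ee_pos: [475.0, 228.3, 139.1]
orientation: [2.219, 2.222, 0.009]
ft_force: [0.6, 0.6, -1.0]
width: 49.9
grasp_force: 30.0
ee_pos: [472.6, 74.8, 136.0]
ee_pos: [481.2, -33.1, 135.7]
ee_pos: [625.8, -30.7, 136.0]
t: 18.2
ee_pos: [637.8, -31.1, 135.8]
orientation: [-2.22, -2.221, 0.002]
ft_force: [-0.4, -1.0, -1.2]
width: 49.6
grasp_force: 30.0
```

Scaled: 30 mm / 200 = 0.15, 25 mm / 200 = 0.125.

```bash
echo '[{"xyz": [0,0.005,0.125]},{"xyz": [0,0,0.15]},{"xyz": [0,0,0.1]},{"xyz": [0,0,0.04]},{"xyz": [0,0,0.02]}]' > rows.txt && python3 -m jog rows.txt | sed -n 2p
echo '[{"xyz": [0,0,0.01]},{},{},{"xyz": [0,0,0.0075]},{}]' > rows.txt && python3 -m jog rows.txt | sed -n 1,6p
echo '[{},{},{},{},{}]' > rows.txt && python3 -m jog rows.txt 88
echo '[{"xyz": [0,0,-0.075]},{"xyz": [0,0,-0.175]},{"xyz": [0,0,-0.2]},{"xyz": [0,0,-0.2]},{"xyz": [0,0,-0.125]}]' > rows.txt && python3 -m jog rows.txt | sed -n 2p
echo '[{"xyz": [0.1,-0.165,0]},{"xyz": [0.1,-0.165,0]},{"xyz": [0.1,-0.165,0]},{"xyz": [0.1,-0.165,0]},{"xyz": [0.1,-0.165,0]}]' > rows.txt && python3 -m jog rows.txt | sed -n 2p
echo '[{"xyz": [0.1,-0.15,0]},{"xyz": [0.01,-0.02,0]},{},{},{}]' > rows.txt && python3 -m jog rows.txt | sed -n 2p
python3 - <<'E'
from h import *;from workcell import eyes
d=eyes.get_image("top")
cv2.imwrite("pics/p2.png",d["img"][:,:,::-1])
print(jars(d,[(245,279,148,188),(280,314,145,188),(315,348,145,185)]))
E
```

```text
ee_pos: [638.4, -31.3, 47.9]
t: 19.03
ee_pos: [640.6, -31.4, 46.5]
orientation: [2.221, 2.221, 0.001]
ft_force: [-0.3, 0.4, -2.2]
width: 49.7
grasp_force: 30.0
t: 19.45
ee_pos: [640.1, -31.4, 45.8]
orientation: [2.221, 2.221, 0.0]
ft_force: [0.3, 0.2, 0.5]
width: 79.5
grasp_force: 0.0
ee_pos: [641.5, -31.5, 206.1]
ee_pos: [473.5, 69.2, 201.8]
ee_pos: [442.6, 90.4, 201.4]
[(262.1, 161.0, np.float64(129.5), array([635.9, 128.3]), 'D', np.float64(48.2)), (297.7, 160.2, np.float64(109.3), array([638.9,  48.1]), 'D', np.float64(43.6)), (331.1, 159.6, np.float64(89.3), array([641.5, -30. ]), 'D', np.float64(50.0))]
```

View pics/p2.png

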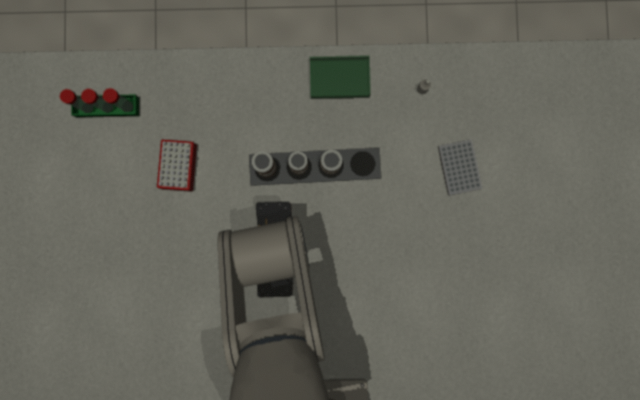

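Three jars stand at (262,161), (298,160) and (331,160), each within 3 mm of its mark. The tip box and plate have not moved. Now the 60 mm jar.

Scaled: 40 mm / 200 = 0.2, 35 mm / 200 = 0.175.

```bash
echo '[{"xyz": [0,-0.01,0.2]},{"xyz": [0,0,0.2]},{"xyz": [0,0,0.2]},{"xyz": [0,0,0.175]},{"xyz": [0,0,0.075]}]' > rows.txt && python3 -m jog rows.txt | sed -n 2p
echo '[{"xyz": [0,0,0.05]},{},{},{}]' > rows.txt && python3 -m jog rows.txt | sed -n 2p
echo '[{},{},{},{},{}]' > rows.txt && python3 -m jog rows.txt 20 | sed -n 2p
echo '[{},{},{}]' > rows.txt && python3 -m jog rows.txt
```

```text
ee_pos: [437.8, 89.5, 26.8]
ee_pos: [440.3, 90.6, 21.6]
ee_pos: [439.3, 90.7, 21.1]
t: 22.17
ee_pos: [438.9, 90.6, 20.7]
orientation: [-2.221, -2.221, 0.0]
ft_force: [-0.4, 0.5, 2.7]
width: 41.9
grasp_force: 30.0
```

Scaled: -35 mm / 200 = -0.175, -30 mm / 200 = -0.15.

```bash
echo '[{"xyz": [0,0,-0.1]},{"xyz": [0,0,-0.175]},{"xyz": [0,0,-0.15]},{"xyz": [0,0,-0.075]},{"xyz": [-0.075,0,0]}]' > rows.txt && python3 -m jog rows.txt | sed -n 2,6p
echo '[{"xyz": [-0.15,0,0]},{"xyz": [-0.175,0,0]},{"xyz": [-0.175,0,0]},{"xyz": [-0.175,0.025,0]},{"xyz": [-0.15,0.06,0]}]' > rows.txt && python3 -m jog rows.txt | sed -n 2p
echo '[{"xyz": [-0.075,0.125,0]},{"xyz": [-0.035,0.15,0]},{"xyz": [0,0.15,0]},{"xyz": [0,0.15,0]},{"xyz": [0,0.15,0]}]' > rows.txt && python3 -m jog rows.txt | sed -n 2p
echo '[{"xyz": [0,0.125,0]},{"xyz": [0,0.06,0]},{"xyz": [0,0.015,0]},{},{}]' > rows.txt && python3 -m jog rows.txt | sed -n 2p
echo '[{},{}]' > rows.txt && python3 -m jog rows.txt
```

```text
ee_pos: [441.4, 77.0, 123.9]
orientation: [2.217, 2.221, 0.009]
ft_force: [0.5, -0.7, -0.7]
width: 41.5
grasp_force: 30.0
ee_pos: [454.2, -91.1, 120.4]
ee_pos: [601.9, -111.8, 120.2]
ee_pos: [639.6, -111.3, 120.0]
t: 24.0
ee_pos: [639.9, -111.4, 120.6]
orientation: [-2.221, -2.221, 0.001]
ft_force: [-0.1, -0.0, -1.3]
width: 41.5
grasp_force: 30.0
```

```bash
echo '[{"xyz": [0,0.0075,0.125]},{"xyz": [0,0,0.15]},{"xyz": [0,0,0.1]},{"xyz": [0,0,0.04]},{"xyz": [0,0,0.02]}]' > rows.txt && python3 -m jog rows.txt | sed -n 2p
echo '[{"xyz": [0,0,0.01]},{},{},{"xyz": [0,0,0.0075]},{}]' > rows.txt && python3 -m jog rows.txt | sed -n 1,6p
echo '[{},{},{},{},{}]' > rows.txt && python3 -m jog rows.txt 88
echo '[{"xyz": [0,0,-0.075]},{"xyz": [0,0,-0.175]},{"xyz": [0,0,-0.2]},{"xyz": [0,0,-0.2]},{"xyz": [0,0,-0.2]}]' > rows.txt && python3 -m jog rows.txt | sed -n 2p
echo '[{"xyz": [0,-0.175,0]},{"xyz": [0,-0.2,0]},{"xyz": [0,-0.2,0]},{"xyz": [0,-0.2,0]},{"xyz": [0,-0.175,0]}]' > rows.txt && python3 -m jog rows.txt | sed -n 2p
echo '[{},{},{}]' > rows.txt && python3 -m jog rows.txt | sed -n 2p
python3 - <<'E'
from h import *;from workcell import eyes
d=eyes.get_image("top"); s=eyes.get_image("side")
cv2.imwrite("pics/p3.png",np.vstack([cv2.resize(d["img"][100:250,100:500,::-1],None,fx=1.6,fy=1.6),s["img"][50:350,:,::-1]]))
print(jars(d,[(245,279,148,188),(280,314,145,188),(315,346,145,185),(347,380,145,185)]))
E
```

```text
ee_pos: [641.1, -111.3, 32.3]
t: 24.83
ee_pos: [643.1, -111.5, 31.0]
orientation: [2.221, 2.221, 0.001]
ft_force: [0.4, 0.0, -0.4]
width: 41.3
grasp_force: 30.0
t: 25.25
ee_pos: [642.6, -111.4, 30.3]
orientation: [2.221, 2.221, 0.0]
ft_force: [-0.2, 0.6, 0.1]
width: 71.5
grasp_force: 0.0
ee_pos: [642.2, -111.3, 203.0]
ee_pos: [449.9, -111.1, 201.0]
ee_pos: [453.8, -111.7, 201.5]
[(262.0, 161.1, np.float64(129.4), array([635.9, 128.5]), 'D', np.float64(47.9)), (297.6, 160.2, np.float64(109.4), array([639. ,  48.1]), 'D', np.float64(43.8)), (331.1, 159.7, np.float64(89.3), array([641.4, -30. ]), 'D', np.float64(50.2)), (364.3, 159.2, np.float64(69.3), array([ 643.8, -110.1]), 'D', np.float64(41.9))]
```

View pics/p3.png

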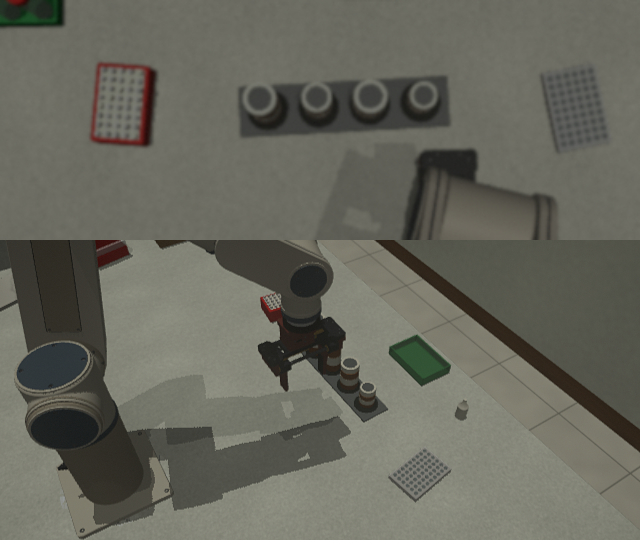

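All four jars stand upright on the strip at crop (262,102), (317,102), (370,100) and (423,97). They run tallest to shortest away from the red box, within about 3 mm of their marks, and the gripper is clear.

```bash
python3 -c "
from workcell import ticket;print(ticket.close_job())"
```

```text
the job is handed in; nothing more can be done
None
```

The job is handed in at about 26 s of the 90 s allowed: the 120, 100, 80 and 60 mm jars stand upright and released on marks a to d, tallest nearest the tip box, each within about 3 mm of its mark's centre by the top camera; the tip box and well plate were not moved; no verdict was returned.

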